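# Turn a power board over against the step of its stand

### The job

Turn the small power board on the turning stand over, so that it ends lying solder side up on the stand's upper deck with the arm clear of it. First push it flat along the lower deck until its leading edge is against the step, then reach under its overhanging near edge with leaning fingertips and push it up and forward so that it tips up on the step and falls over forward onto the upper deck. Only push it, gently, never pick it up off the stand, and leave the other things on the bench where they are.

Things in the scene. Friction and masses are not known exactly. Their poses are not given: they have to be found in the camera images.
- turning_stand: Fixed grey metal stand, 166 x 116 mm. Origin: at bench level under the step, mid-width; own +x runs from its low to its high side, roughly away from the robot, +z up. Lower deck: x -60 to 0 mm, top 40 mm above the bench. Upper deck: x 0 to 106, top 48 mm. Fence at the far end (x 100 to 106), 14 mm above the deck. Side guides 96 mm apart inside, 6 mm above the lower and 10 mm above the upper deck.
- step_edge (a point): Middle of the upper edge of the upright 8 mm step between the decks, 48 mm above the bench; axes like the stand's.
- power_board: Loose green circuit board, 90 (own x) x 70 x 4 mm, 16 mm high with its parts (finned heat sink, terminal block, capacitors), 60 to 130 g. Origin: centre of its flat solder side; own +x to the leading edge (at the step), +z out of the component side. Starts component side up, flat on the lower deck, near edge overhanging. Turned over it rests on its parts, origin 16 mm above the deck.
- leading_edge (a point): Middle of the board's leading edge (45 mm from its origin along own +x), at the solder side; starts 6 to 14 mm short of the step, up to 0.08 rad askew.
- near_edge (a point): Middle of the board's near edge (45 mm from its origin along own -x), at the solder side, 40 mm above the bench; overhangs the lower deck's front by 30 mm once the board is against the step.
- flux_tub: Bystander: white round tub with blue lid, 45 mm wide, 23 mm high, beside the stand's upper deck; origin under its centre.
- solder_spool: Bystander: small spool of solder wire, 52 x 45 x 42 mm, beside the stand's upper deck; origin under its centre.
- glue_bottle: Bystander: small white bottle, 23 mm wide, 58 mm high, beside the stand's upper deck; origin under its centre.
- screw_cup: Bystander: clear cup of screws, 58 mm wide, 30 mm high, beside the stand's upper deck; origin under its centre.
- side_cutters: Bystander: blue-handled side cutters lying flat on the right of the bench, 125 x 38 x 11 mm.
- converter_box: Bystander: black box, 95 x 68 x 27 mm, on the right of the bench; origin under its centre.
- lower_deck_front (a point): Middle of the lower deck's front edge, 60 mm before the step, 40 mm above the bench; below it an upright face down to the bench, before it free bench.
- microscope: Fixed grey stereo microscope, up to 0.28 m tall, on the bench right of the turning stand, about 0.26 x 0.17 m: go over it or round it. A soldering iron in its fixed stand (iron's end up to 0.16 m high) stands between it and the turning stand, nearer to the robot.
Things that resemble listed ones, but are neither listed nor needed, are in the scene too. What is shaped like the power_board but red is not meant.

How it is judged:
By the outcome, as a careful person would: the job done as asked, in the order asked, and still so for the second after the job is handed in, with the robot touching nothing.
It also fails if it takes over 50 s, if anything falls off the work surface, if the arm or the gripper's body presses on something with over 40 N, if the wrist force passes 120 N, or if a joint passes its speed limit or range.

### The arm

A 6-joint arm with a two-finger parallel gripper is mounted at the origin on a cart in front of the work surface, level with it; the furniture and walls round the work are solid. World frame = base frame: x ahead of the robot, y to its left, z up, the work surface at z = 0. Lengths are in m, angles in rad, forces in N, time in s.
With the tool pointing down it reaches from about 0.35 to 0.975 m from the base axis. Payload 4.9 kg.
Tool frame: the origin (TCP) lies at the very end of the fingers, on their centre line; the grasp point (between the pads) lies 19 mm behind it; z points along the fingers, y is the line along which they close (so a half turn about z gives the same grasp; the last joint's range is limited). The gripper opens to 85 mm and grips with 20 to 120 N. Pads are 22 mm wide; open, the fingers measure 114 mm over their backs; the gripper's body (76 mm by 85 mm) begins 54 mm behind the grasp point. The pads swing forward as they close: fully open they stand 13 mm farther back than shut.
Start: joints at [-1.257, 0.053, 1.613, -0, 1.476, -0.119], TCP at [0.262, -0.567, 0.231] pointing down, gripper open.
Joint ranges: [-3.01, 3.01], [-1.01, 2.22], [0.06, 2.58], [-1.02, 4.17], [0.09, 2.62], [-3.14, 3.14]. Speed limits (rad/s): [2.57, 2.57, 3.14, 3.14, 3.14, 3.14].

### API

Orientations are given as a unit quaternion [w, x, y, z].
In Python, from plant import state, optics, ticket, nets gives the robot as it stands. The module is installed in compiled form; this text tells all that it offers.
- The arm moves only by the shell command python3 -m inch 'ROWS' [OPENING]. ROWS is JSON, a list of rows, each an object of numbers: "dx", "dy", "dz": the shift along the tool's x, y, z as a fraction of full scale; "rx", "ry", "rz": the turn, a rotation vector about the tool's x, y, z as a fraction of full scale. In form: [{"dx": .., "dy": .., "dz": .., "rx": .., "ry": .., "rz": ..}, ...]. A call has 1 to 5 rows; each row is the pose to reach, as a shift and turn from the pose commanded when the call began, along the tool's axes at that moment; what a row does not reach only later rows make up. Full scale, the value 1, is 0.8 m for a shift and 1.5 rad for a turn. A row lasts 1/10 s, in which the tool goes at most 50 mm and 8.59 degrees, less where a joint would pass 70% of its speed; a pose out of reach is approached as far as the arm can. A call with a number of a shift or a turn outside -1 to 1 is refused whole. A call with a gripper value outside its range is refused whole. OPENING is the opening, from -1 (shut) to 1 (fully open), set as the call begins (- or left out, the last holds). The fingers move at their own pace and stop on an object; the grip force is fixed at half the most. Time passes only in rows, so rows that repeat a pose let the fingers close. It gives the time, the measured TCP pose, the force, the opening and the grip force at its end, in the units of the state.
- state(): the state, without advancing time (a new reading comes with each control period).
- optics.grab_frame(name): name is "side" or "top"; returns the picture (420x560x3 uint8, red, green, blue); there is no depth.
- optics.camera_info(name): a dict with "fx", "fy", "cx", "cy" (pixels), "k1" (the pictures are not rectified: a ray, as slopes to the right and down, at radius r is drawn at 1 + k1 r^2 times it, then the intrinsics apply), "R" (3x3) and "t" (3): a world point X has camera coordinates R X + t. Camera axes: x right, y down, z forward; pixel columns grow to the right and rows downward; lengths in m; the calibration is good to about 2 mm. A picture is of the moment at which its call begins. camera_info takes no time and is no camera call.
- ticket.job_done(): hands the job in; it is judged then, once.
Trained networks look in the newest picture that a camera, given by its name, has taken for a name from the list of things; names that differ only in an ending like _2 or _b are one class to them, and where a whole thing is asked for, a point or a joint stands for the part that bears it (a point fixed in the world has none). Each returns a list of dicts, best first, with "confidence" (0 to 1); they miss things now and then, are a little off and sometimes report something else, mostly with a low value. They report only what shows in the picture. A call takes as long as a camera call. They do not tell look-alikes from the thing itself.
- nets.boxes_of(camera, name): "bbox" ([centre column, centre row, width, height] in pixels, round what is visible of it).
- nets.outline_of(camera, name): "pixels" (420x560 bool, what is visible of it) and "bbox" ([centre column, centre row, width, height] in pixels, round what is visible of it).
The state is a dict: "time": time; "joint_pos": joint angles; "joint_vel": joint speeds; "joint_efforts": joint torques, N m; "tool_pos": TCP position; "tool_rot": TCP orientation; "contact_force": force on the tool from outside, world axes, zero at the start; "ft_torque": the same for the moment, N m; "gripper_width": opening from 0.0 (shut) to 1.0 (fully open); "grasp_force": force on a finger pad.
Only numpy, scipy, OpenCV 4.12 (cv2) and the standard library are available. Lean on these libraries where they do the work, as an engineer would, in place of code of your own. Each camera call takes 0.05 s, during which the arm holds its last target. There are 200 camera calls.

## Working session

There is one attempt and no reset: what is moved stays moved. The work goes in short steps, Python scripts to look and compute and a shell command to move; the robot and the scene stay as the last step left them, time stands still between calls to the robot, and variables do not carry over. Pictures are saved under pics/ and viewed, at most 10 in all, crops included, and the job is handed in when it is done.

```bash
mkdir -p pics
cat > h.py <<'E'
import numpy as np, cv2
from plant import state, optics, ticket, nets
def cam(n):
    c=optics.camera_info(n); return c,np.array(c["R"]),np.array(c["t"])
def proj(n,P):
    c,R,t=cam(n); q=np.atleast_2d(P)@R.T+t; s=q[:,:2]/q[:,2:]; r2=(s**2).sum(1,keepdims=True)
    s=s*(1+c["k1"]*r2); return s*[c["fx"],c["fy"]]+[c["cx"],c["cy"]]
def back(n,px,z):
    c,R,t=cam(n); d=(np.atleast_2d(px)-[c["cx"],c["cy"]])/[c["fx"],c["fy"]]; s=d.copy()
    for _ in range(20): s=d/(1+c["k1"]*(s**2).sum(1,keepdims=True))
    D=np.c_[s,np.ones(len(s))]@R; o=-R.T@t
    return o+D*((z-o[2])/D[:,2:])
def save(n,f,crop=None,k=1):
    im=optics.grab_frame(n)[:,:,::-1]
    if crop: a,b,c,d=crop; im=im[b:d,a:c]
    cv2.imwrite("pics/"+f,cv2.resize(im,None,fx=k,fy=k,interpolation=cv2.INTER_CUBIC))
E
python3 - <<'E'
from h import *
s=state(); print(s["time"],s["tool_pos"],s["tool_rot"],s["contact_force"])
for n in("top","side"):
    save(n,n+"0.png"); c,R,t=cam(n); print(n,c,-R.T@t)
    for k in("power_board","turning_stand"):
        print(n,k,[(round(d["confidence"],2),np.round(d["bbox"],1)) for d in nets.boxes_of(n,k)])
E
```

```text
0.0 [ 0.26195078 -0.56677721  0.23004162] [-1.04219297e-03  9.76672415e-01  2.14732148e-01 -1.07285986e-04] [-0.18364102 -0.06950035  0.14584933]
top {'fx': 478.60986406300833, 'fy': 478.60986406300833, 'cx': 275.5700545242696, 'cy': 208.64164302852228, 'k1': 0.004604416990336932, 'R': array([[ 0.00623427, -0.99985563, -0.0158065 ],
       [-0.98691596, -0.00360529, -0.16119519],
       [ 0.16111493,  0.01660463, -0.98679596]]), 't': array([0.02440589, 0.53326681, 1.23936599])} [0.326457   0.00574574 1.30934717]
top power_board [(0.78, array([201.7, 276.4,  34.3,  42.5])), (0.6, array([218.5, 215.4,  27.2,  36.9]))]
top turning_stand [(0.59, array([209.3, 190.6,  62.5,  74.9]))]
side {'fx': 383.86056153174724, 'fy': 383.86056153174724, 'cx': 276.9816808420683, 'cy': 213.22365876014075, 'k1': -0.008393191491716879, 'R': array([[-0.88294304, -0.46942998,  0.00686169],
       [-0.25286739,  0.46319812, -0.84941485],
       [ 0.39556247, -0.75172003, -0.52768109]]), 't': array([0.46858851, 0.16760419, 0.98866145])} [0.06504124 0.88553216 0.66084814]
side power_board [(0.69, array([252.1, 247.4,  37.1,  19. ])), (0.63, array([298.8, 290.9,  42.8,  28.1]))]
side turning_stand [(0.86, array([222. , 249.2,  65. ,  48.3])), (0.33, array([209.9, 223.4,  17.5,   9.7]))]
```

View pics/top0.png

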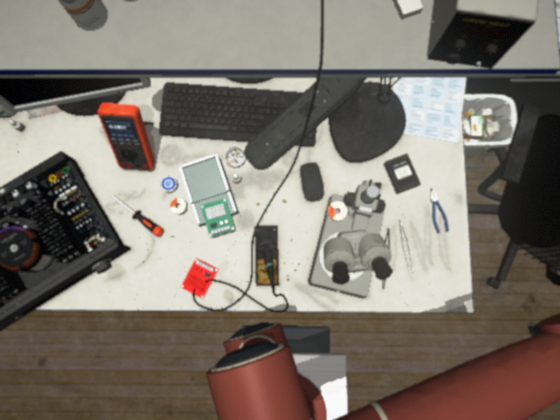

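View pics/side0.png

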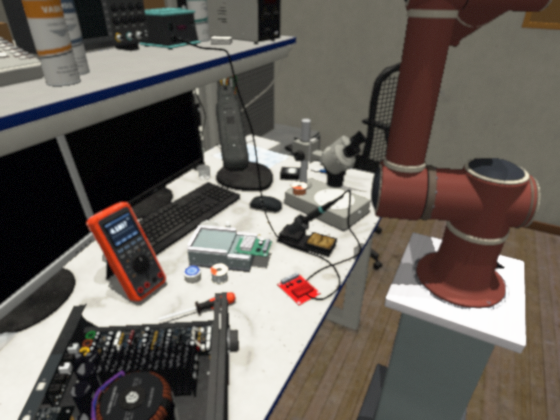

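The top view shows the stand at about (209,190), with the green board at about (217,216) on its near end. The red look-alike is at (201,279), in front of the stand. I'll look closer.

Run:
```python
from h import *
a=cv2.imread("pics/top0.png")[140:260,150:300]; b=cv2.imread("pics/side0.png")[205:325,165:315]
f=lambda x:cv2.resize(x,None,fx=5,fy=5,interpolation=cv2.INTER_CUBIC)
cv2.imwrite("pics/topc.png",f(a)); cv2.imwrite("pics/sidec.png",f(b))
for n,k in(("top","turning_stand"),("top","power_board"),("side","power_board")):
    optics.grab_frame(n)
    for d in nets.outline_of(n,k):
        c,_=cv2.findContours(d["pixels"].astype(np.uint8),0,1); c=max(c,key=cv2.contourArea)
        r=cv2.minAreaRect(c); z=.058 if k=="turning_stand" else .044
        bp=cv2.boxPoints(r); print(n,k,round(d["confidence"],2),bp.round(1).tolist(),back(n,bp,z).round(3).tolist())
```

```text
top turning_stand 0.74 [[177.89999389648438, 164.6999969482422], [218.6999969482422, 151.10000610351562], [239.1999969482422, 212.60000610351562], [198.39999389648438, 226.1999969482422]] [[0.65, 0.291, 0.058], [0.688, 0.182, 0.058], [0.52, 0.123, 0.058], [0.483, 0.23, 0.058]]
top turning_stand 0.24 [[161.0, 176.0], [176.0, 176.0], [176.0, 191.0], [161.0, 191.0]] [[0.619, 0.335, 0.058], [0.619, 0.295, 0.058], [0.578, 0.293, 0.058], [0.577, 0.334, 0.058]]
top power_board 0.61 [[180.1999969482422, 286.6000061035156], [194.8000030517578, 257.3999938964844], [217.60000610351562, 268.79998779296875], [203.0, 298.0]] [[0.325, 0.275, 0.044], [0.402, 0.24, 0.044], [0.372, 0.179, 0.044], [0.296, 0.215, 0.044]]
top power_board 0.31 [[199.60000610351562, 205.0], [225.39999389648438, 197.3000030517578], [235.0, 229.39999389648438], [209.1999969482422, 237.10000610351562]] [[0.542, 0.231, 0.044], [0.564, 0.162, 0.044], [0.477, 0.135, 0.044], [0.456, 0.203, 0.044]]
side power_board 0.8 [[234.6999969482422, 252.6999969482422], [236.89999389648438, 235.10000610351562], [270.6000061035156, 239.3000030517578], [268.3999938964844, 256.8999938964844]] [[0.533, 0.232, 0.044], [0.571, 0.162, 0.044], [0.479, 0.135, 0.044], [0.447, 0.206, 0.044]]
side power_board 0.56 [[276.0, 284.0], [294.0, 266.0], [321.0, 293.0], [303.0, 311.0]] [[0.382, 0.286, 0.044], [0.373, 0.207, 0.044], [0.277, 0.264, 0.044], [0.29, 0.334, 0.044]]
```

View pics/topc.png

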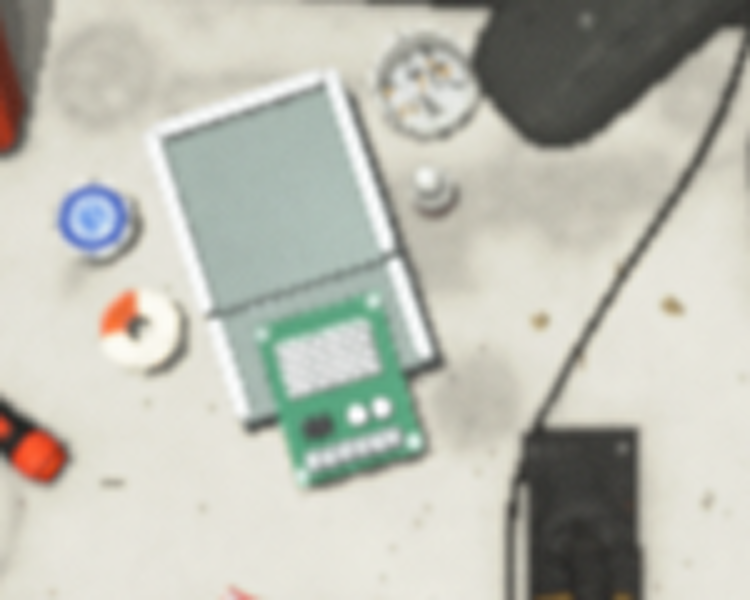

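View pics/sidec.png

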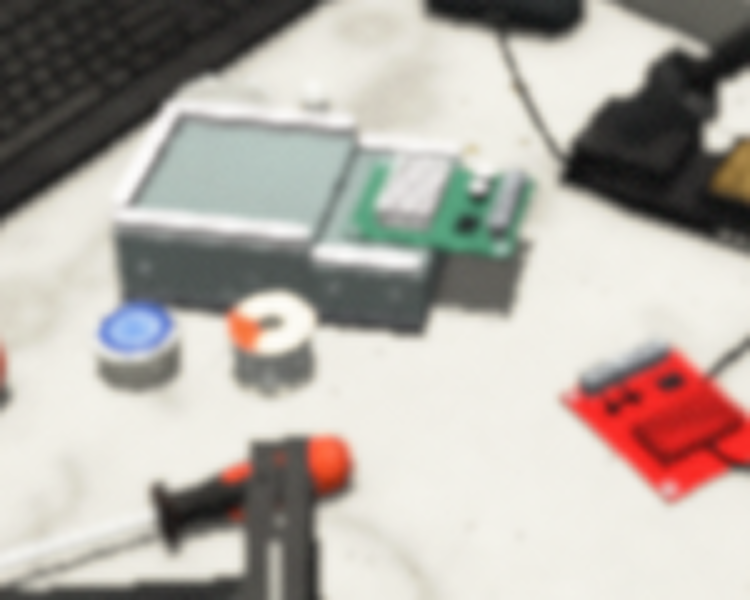

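The top crop shows the board near the centre of the lower deck. Its corners are roughly (258,330), (380,293), (427,450) and (300,488), with a gap to the step line at (208,315)–(400,250). Next I'll fit both poses from these corners.

```bash
cat > fit.py <<'E'
from h import *
from scipy.optimize import least_squares
def full(p,k=5,o=(150,140)): return (np.array(p)+.5)/k-.5+o
def T(p,L): 
    c,s=np.cos(p[2]),np.sin(p[2]); L=np.array(L); return np.c_[p[0]+c*L[:,0]-s*L[:,1],p[1]+s*L[:,0]+c*L[:,1],L[:,2]]
def fit(n,L,px,p0): 
    r=least_squares(lambda p:(proj(n,T(p,L))-px).ravel(),p0); return r.x,r.fun.reshape(-1,2)
E
python3 - <<'E'
from fit import *
st=[[.106,.058,.062],[.106,-.058,.062],[-.06,.058,.046],[-.06,-.058,.046]]
p,r=fit("top",st,full([(148,135),(333,70),(246,420),(440,358)]),[.54,.19,.3]);print("stand",p.round(4),r.round(1).tolist())
b=[[.045,.035,.044],[.045,-.035,.044],[-.045,-.035,.044],[-.045,.035,.044]]
q,r=fit("top",b,full([(258,330),(380,293),(427,450),(300,488)]),[.5,.19,.3]);print("board",q.round(4),r.round(1).tolist())
c,s=np.cos(p[2]),np.sin(p[2]); d=q[:2]-p[:2]; print("board in stand",c*d[0]+s*d[1]+.045,-s*d[0]+c*d[1],q[2]-p[2])
for n,z in(("top",.048),("side",.044)): pass
# side check
sd=[(375,155),(535,178),(500,255),(350,235)]
print((proj("side",T(q,[b[1],b[2],b[3],b[0]]))-[165,205])*5)
print((proj("side",T(p,[st[0],st[1],st[2],st[3]]))-[165,205])*5)
print((proj("top",T(p,[[0,.048,.048],[0,-.048,.048]]))-[150,140])*5)
E
```

```text
stand [0.5636 0.2007 0.3495] [[-1.9, 0.1], [2.0, -1.1], [-1.2, 1.5], [1.1, -0.6]]
board [0.5083 0.1814 0.2985] [[-0.4, -0.2], [0.2, -0.2], [0.0, 0.2], [0.1, 0.2]]
board in stand -0.013562892154330292 0.0007859855976134304 -0.050995214324343174
[[375.17492631 154.2649389 ]
 [533.8652225  173.10057101]
 [506.79198951 250.7434724 ]
 [339.29835125 229.72058738]]
[[103.48771367 210.03307227]
 [172.67761604  88.27127129]
 [419.85463221 264.14612275]
 [461.15034047 136.25797147]]
[[220.22727104 314.56466991]
 [389.40264287 254.97273357]]
```

```bash
cat > go.py <<'E'
from h import *
from scipy.spatial.transform import Rotation as Ro
S=np.array([.5636,.2007]); Y=.3495
def tgt(x,y,z,a):
    M=Ro.from_euler('z',Y); c,s=np.cos(a),np.sin(a)
    return np.r_[S,0]+M.apply([x,y,z]), M*Ro.from_matrix(np.array([[c,0,s],[0,-1,0],[s,0,-c]]))
def instand(p): return Ro.from_euler('z',-Y).apply(np.array(p)-np.r_[S,0])
def show(x,y,z,a,frm=None):
    s=state()
    if frm: p,R=tgt(*frm)
    else: p,R=s["tool_pos"],Ro.from_quat(np.roll(s["tool_rot"],-1))
    P,Q=tgt(x,y,z,a)
    print((x,y,z,a),"d",(R.inv().apply(P-p)/.8).round(4),"r",((R.inv()*Q).as_rotvec()/1.5).round(4))
def st():
    s=state(); R=Ro.from_quat(np.roll(s["tool_rot"],-1)); z=Ro.from_euler('z',-Y).apply(R.apply([0,0,1]))
    print("t",round(s["time"],2),"stand",instand(s["tool_pos"]).round(4),"lean",np.arctan2(z[0],-z[2]).round(3),"F",Ro.from_euler('z',-Y).apply(s["contact_force"]).round(1),"w",round(s["gripper_width"],2), "q",np.round(s["joint_pos"],2))
E
python3 - <<'E'
from go import *
st(); show(-.135,.001,.42,0)
E
```

```text
t 0.6 stand [-0.5463 -0.6184  0.2313] lean -0.0 F [ 0.6 -0.6 -1. ] w 0.99 q [-1.26  0.05  1.61 -0.    1.48 -0.12]
(-0.135, 0.001, 0.42, 0) d [ 0.5767 -0.7288 -0.2359] r [0.     0.     0.0555]
```

```bash
U='[{"dz":-0.06},{"dz":-0.12},{"dz":-0.18},{"dz":-0.24},{"dz":-0.24}]'
python3 -m inch '[{"dz":-0.06},{"dz":-0.12},{"dz":-0.18},{"dz":-0.24},{"dz":-0.24}]' 0
python3 -m inch '[{"dx":0.04,"dy":-0.05},{"dx":0.07,"dy":-0.09},{"dx":0.11,"dy":-0.14},{"dx":0.15,"dy":-0.19},{"dx":0.19,"dy":-0.24}]'
python3 -m inch '[{"dx":0.04,"dy":-0.05},{"dx":0.07,"dy":-0.09},{"dx":0.11,"dy":-0.14},{"dx":0.15,"dy":-0.19},{"dx":0.19,"dy":-0.24}]'
python3 -m inch '[{"dx":0.04,"dy":-0.05},{"dx":0.07,"dy":-0.09},{"dx":0.11,"dy":-0.14},{"dx":0.15,"dy":-0.19},{"dx":0.19,"dy":-0.24}]'
python3 - <<'E'
from go import *
st(); show(-.135,.001,.15,0); show(-.16,.001,.15,0.9)
E
```

```text
t 0.6 stand [-0.5463 -0.6184  0.2313] lean -0.0 F [ 0.6 -0.6 -1. ] w 0.99 q [-1.26  0.05  1.61 -0.    1.48 -0.12]
(-0.135, 0.001, 0.15, 0) d [ 0.5767 -0.7288  0.1016] r [0.     0.     0.0555]
(-0.16, 0.001, 0.15, 0.9) d [ 0.5456 -0.7314  0.1016] r [-0.025   0.5997  0.0518]validation failed for argument at $[0]...
validation failed for argument at $[0]...
validation failed for argument at $[0]...
validation failed for argument at $[0]...
```

```bash
python3 -m inch '[{"dx":0,"dy":0,"dz":-0.06,"rx":0,"ry":0,"rz":0},{"dx":0,"dy":0,"dz":-0.12,"rx":0,"ry":0,"rz":0},{"dx":0,"dy":0,"dz":-0.18,"rx":0,"ry":0,"rz":0},{"dx":0,"dy":0,"dz":-0.24,"rx":0,"ry":0,"rz":0},{"dx":0,"dy":0,"dz":-0.24,"rx":0,"ry":0,"rz":0}]' 0
python3 - <<'E'
from go import *
st()
E
```

```text
time: 1.1
tool_pos: [0.2627, -0.569, 0.4339]
tool_rot: [0.008, 0.977, 0.215, 0.001]
contact_force: [-0.7, 0.4, 0.1]
gripper_width: 0.501
grasp_force: 0.0
t 1.1 stand [-0.5463 -0.6201  0.4339] lean -0.001 F [-0.5  0.6  0.1] w 0.5 q [-1.26  0.01  1.33 -0.    1.79 -0.12]
```

```bash
python3 -m inch '[{"dx":0.04,"dy":-0.05,"dz":0,"rx":0,"ry":0,"rz":0},{"dx":0.07,"dy":-0.09,"dz":0,"rx":0,"ry":0,"rz":0},{"dx":0.11,"dy":-0.14,"dz":0,"rx":0,"ry":0,"rz":0},{"dx":0.15,"dy":-0.19,"dz":0,"rx":0,"ry":0,"rz":0},{"dx":0.19,"dy":-0.24,"dz":0,"rx":0,"ry":0,"rz":0}]'
python3 -m inch '[{"dx":0.04,"dy":-0.05,"dz":0,"rx":0,"ry":0,"rz":0},{"dx":0.07,"dy":-0.09,"dz":0,"rx":0,"ry":0,"rz":0},{"dx":0.11,"dy":-0.14,"dz":0,"rx":0,"ry":0,"rz":0},{"dx":0.15,"dy":-0.19,"dz":0,"rx":0,"ry":0,"rz":0},{"dx":0.19,"dy":-0.24,"dz":0,"rx":0,"ry":0,"rz":0}]'
python3 -m inch '[{"dx":0.04,"dy":-0.05,"dz":0,"rx":0,"ry":0,"rz":0},{"dx":0.07,"dy":-0.09,"dz":0,"rx":0,"ry":0,"rz":0},{"dx":0.11,"dy":-0.14,"dz":0,"rx":0,"ry":0,"rz":0},{"dx":0.15,"dy":-0.19,"dz":0,"rx":0,"ry":0,"rz":0},{"dx":0.19,"dy":-0.24,"dz":0,"rx":0,"ry":0,"rz":0}]'
python3 - <<'E'
from go import *
st(); show(-.135,.001,.15,0)
E
```

```text
time: 1.6
tool_pos: [0.3187, -0.331, 0.4227]
tool_rot: [-0.0, 0.977, 0.214, 0.0]
contact_force: [0.8, -0.1, 0.5]
gripper_width: 0.503
grasp_force: 0.0
time: 2.1
tool_pos: [0.3751, -0.0966, 0.4231]
tool_rot: [0.0, 0.977, 0.214, 0.0]
contact_force: [1.4, -1.3, 0.6]
gripper_width: 0.501
grasp_force: 0.0
time: 2.6
tool_pos: [0.4317, 0.1383, 0.4232]
tool_rot: [0.0, 0.977, 0.215, 0.0]
contact_force: [0.6, -0.7, -0.4]
gripper_width: 0.503
grasp_force: 0.0
t 2.6 stand [-0.1453 -0.0135  0.4232] lean 0.001 F [ 0.3 -0.9 -0.4] w 0.5 q [ 0.15 -0.4   1.7  -0.    1.84  1.28]
(-0.135, 0.001, 0.15, 0) d [ 0.014  -0.0171  0.3415] r [ 0.0003 -0.0005  0.0558]
```

```bash
python3 -m inch '[{"dx":0.008,"dy":-0.017,"dz":0.06,"rx":0,"ry":0,"rz":0.056},{"dx":0.008,"dy":-0.017,"dz":0.12,"rx":0,"ry":0,"rz":0.056},{"dx":0.008,"dy":-0.017,"dz":0.18,"rx":0,"ry":0,"rz":0.056},{"dx":0.008,"dy":-0.017,"dz":0.24,"rx":0,"ry":0,"rz":0.056},{"dx":0.008,"dy":-0.017,"dz":0.30,"rx":0,"ry":0,"rz":0.056}]'
python3 -m inch '[{"dx":0,"dy":0,"dz":0.04,"rx":0,"ry":0,"rz":0},{"dx":0,"dy":0,"dz":0.08,"rx":0,"ry":0,"rz":0},{"dx":0,"dy":0,"dz":0.11,"rx":0,"ry":0,"rz":0},{"dx":0,"dy":0,"dz":0.11,"rx":0,"ry":0,"rz":0}]'
python3 - <<'E'
from go import *
st(); show(-.115,.001,.026,0);show(-.1,.001,.026,0)
save("side","s1.png",(200,190,360,310),5);save("top","t1.png",(160,140,310,260),5)
E
```

```text
time: 3.1
tool_pos: [0.4315, 0.1512, 0.1812]
tool_rot: [-0.0, 0.985, 0.174, 0.0]
contact_force: [0.7, 0.7, 0.6]
gripper_width: 0.499
grasp_force: 0.0
time: 3.5
tool_pos: [0.4285, 0.1505, 0.0909]
tool_rot: [0.0, 0.985, 0.174, -0.004]
contact_force: [-0.6, 0.6, -0.1]
gripper_width: 0.499
grasp_force: 0.0
t 3.5 stand [-0.1441 -0.0009  0.0909] lean -0.009 F [-0.4  0.8 -0.1] w 0.5 q [ 0.17 -0.23  2.12 -0.    1.26  1.4 ]
(-0.115, 0.001, 0.026, 0) d [ 0.0371 -0.0023  0.0808] r [-0.001   0.0057 -0.0005]
(-0.1, 0.001, 0.026, 0) d [ 0.0559 -0.0023  0.0806] r [-0.001   0.0057 -0.0005]
```

View pics/s1.png

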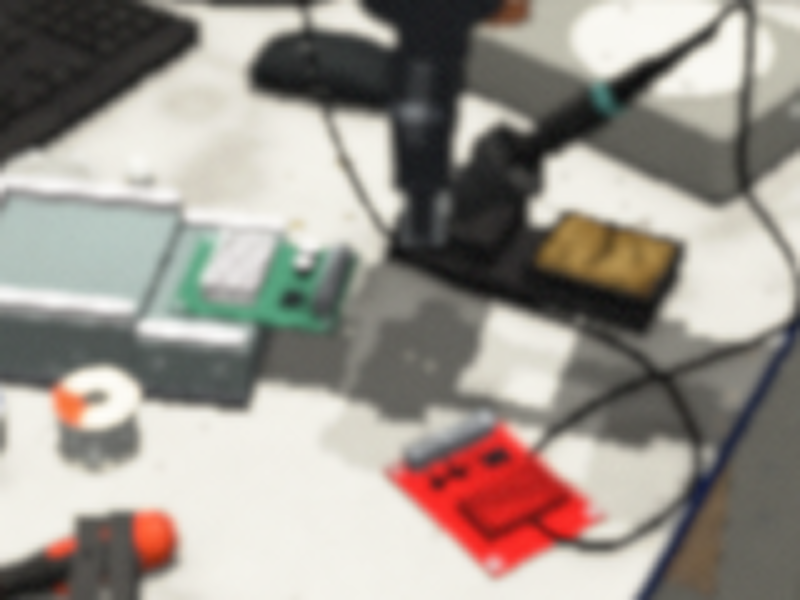

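The fingertips are at about (425,240) in the crop, clear in front of the board's near edge at (345,270). The red board and iron stand are also clear. I'll check the tip height by projection and then lower.

```bash
python3 - <<'E'
from go import *
for y in(-.028,.028): print((proj("side",[tgt(-.144,y,z,0)[0] for z in(.091,.096,.101)])-[200,190])*5)
print((proj("top",[tgt(-.144,y,.091,0)[0] for y in(-.04,.04)])-[160,140])*5)
E
python3 -m inch '[{"dx":0.003,"dy":-0.002,"dz":0.03,"rx":0,"ry":0,"rz":0},{"dx":0.006,"dy":-0.002,"dz":0.06,"rx":0,"ry":0.006,"rz":0},{"dx":0.01,"dy":-0.002,"dz":0.081,"rx":0,"ry":0.006,"rz":0},{"dx":0.02,"dy":-0.002,"dz":0.081,"rx":0,"ry":0.006,"rz":0},{"dx":0.028,"dy":-0.002,"dz":0.081,"rx":0,"ry":0.006,"rz":0}]'
python3 - <<'E'
from go import *
st()
E
```

```text
[[429.8118606  186.7229917 ]
 [429.99317188 178.89274244]
 [430.1754143  171.02171465]]
[[416.6605547  247.79644558]
 [416.81494271 239.75246049]
 [416.97016475 231.66448921]]
[[405.47096354 503.64597626]
 [257.18484975 556.60166395]]
time: 4.1
tool_pos: [0.4546, 0.1607, 0.0325]
tool_rot: [-0.001, 0.985, 0.173, 0.006]
contact_force: [0.7, 0.2, 1.2]
gripper_width: 0.496
grasp_force: 0.0
t 4.1 stand [-0.1161 -0.0002  0.0325] lean 0.012 F [ 0.7 -0.   1.2] w 0.5 q [ 0.18 -0.08  2.1   0.    1.11  1.41]
```

View pics/t1.png

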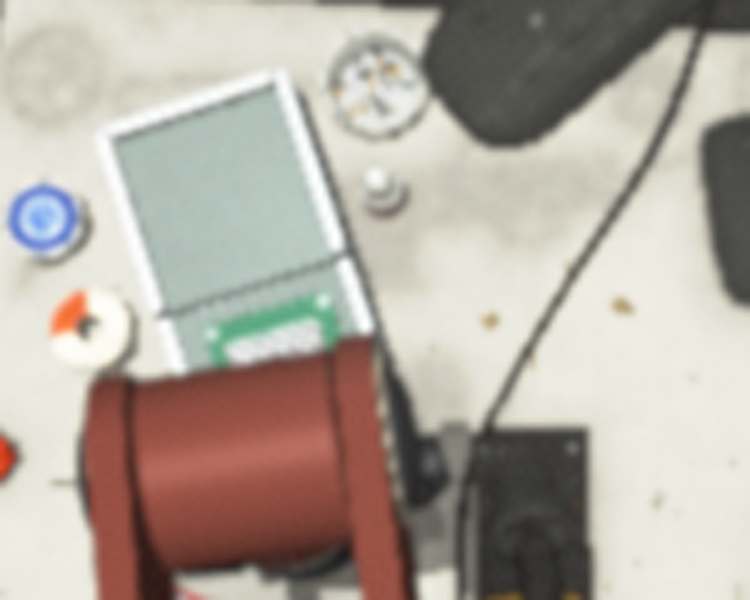

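The top view shows the arm over the near edge, with the board's leading edge at (210,330)–(330,295) still short of the step. I'll let the arm settle, then push.

```bash
python3 -m inch '[{"dx":0,"dy":0,"dz":0,"rx":0,"ry":0,"rz":0},{"dx":0,"dy":0,"dz":0,"rx":0,"ry":0,"rz":0},{"dx":0,"dy":0,"dz":0,"rx":0,"ry":0,"rz":0}]' | head -1
python3 - <<'E'
from go import *
st(); show(-.1,0,.026,0)
d=nets.outline_of
optics.grab_frame("side")
for d in nets.boxes_of("side","power_board"): print(d["confidence"],d["bbox"])
E
```

```text
time: 4.4
t 4.4 stand [-0.1176 -0.      0.0315] lean 0.011 F [-0.9  0.3  0.4] w 0.5 q [ 0.18 -0.08  2.1   0.    1.11  1.41]
(-0.1, 0, 0.026, 0) d [ 0.0219 -0.      0.0071] r [ 0.0002 -0.0071 -0.0004]
0.92 [250.3, 248.8, 32.2, 16.7]
0.69 [298.6, 288.6, 43.4, 32.4]
```

```bash
python3 -m inch '[{"dx":0,"dy":0,"dz":0.012,"rx":0,"ry":-0.007,"rz":0},{"dx":0.003,"dy":0,"dz":0.012,"rx":0,"ry":-0.007,"rz":0},{"dx":0.006,"dy":0,"dz":0.012,"rx":0,"ry":-0.007,"rz":0},{"dx":0.009,"dy":0,"dz":0.012,"rx":0,"ry":-0.007,"rz":0},{"dx":0.012,"dy":0,"dz":0.012,"rx":0,"ry":-0.007,"rz":0}]' | sed -n 2,4p
python3 -m inch '[{"dx":0.003,"dy":0,"dz":0,"rx":0,"ry":0,"rz":0},{"dx":0.006,"dy":0,"dz":0,"rx":0,"ry":0,"rz":0},{"dx":0.006,"dy":0,"dz":0,"rx":0,"ry":0,"rz":0}]' | sed -n 2,4p
python3 - <<'E'
from go import *
st(); show(-.1,0,.026,0)
save("side","s2.png",(210,210,310,285),8)
E
```

```text
tool_pos: [0.4618, 0.1636, 0.021]
tool_rot: [0.0, 0.985, 0.174, -0.001]
contact_force: [-1.0, -0.3, 0.7]
tool_pos: [0.4666, 0.1653, 0.0212]
tool_rot: [0.0, 0.985, 0.174, -0.0]
contact_force: [0.0, 0.4, 1.0]
t 5.3 stand [-0.1033  0.      0.0212] lean -0.001 F [0.2 0.4 1. ] w 0.5 q [ 0.19 -0.02  2.07 -0.    1.1   1.41]
(-0.1, 0, 0.026, 0) d [ 0.0041  0.     -0.006 ] r [ 0.      0.0006 -0.0005]
```

View pics/s2.png

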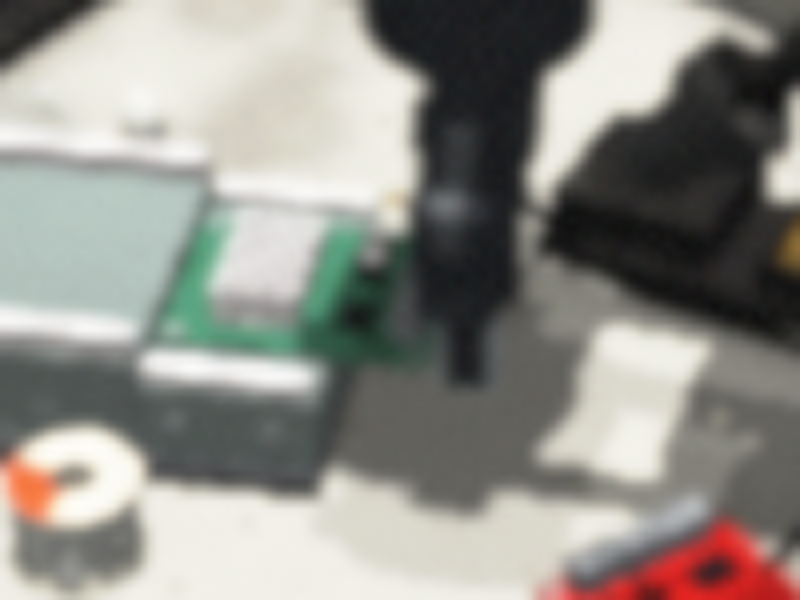

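The side crop shows the leading edge close to the step line at (165–205, 210–340), squared up, with the finger on the near edge at (440,340). I'll push a little more until there is resistance.

```bash
for i in 1; do python3 -m inch '[{"dx":0.0015,"dy":0,"dz":0,"rx":0,"ry":0,"rz":0},{"dx":0.003,"dy":0,"dz":0,"rx":0,"ry":0,"rz":0},{"dx":0.003,"dy":0,"dz":0,"rx":0,"ry":0,"rz":0}]' | sed -n 4p; done
python3 - <<'E'
from go import *
st()
E
python3 -m inch '[{"dx":0.0015,"dy":0,"dz":0,"rx":0,"ry":0,"rz":0},{"dx":0.003,"dy":0,"dz":0,"rx":0,"ry":0,"rz":0},{"dx":0.003,"dy":0,"dz":0,"rx":0,"ry":0,"rz":0}]' | sed -n 4p
python3 - <<'E'
from go import *
st()
E
```

```text
contact_force: [-0.1, 0.1, -0.4]
t 5.65 stand [-1.012e-01  1.000e-04  2.100e-02] lean -0.001 F [-0.1  0.1 -0.4] w 0.5 q [ 0.19 -0.02  2.06 -0.    1.1   1.41]
contact_force: [-5.5, -2.7, 4.0]
t 5.95 stand [-0.1008  0.0002  0.0204] lean -0.007 F [-6.1 -0.6  4. ] w 0.5 q [ 0.19 -0.01  2.06 -0.    1.1   1.41]
```

Firm contact at TCP x = -0.101 puts the near edge at -0.090, so the board is seated against the step. Next I'll back off and lean the fingers.

```bash
python3 -m inch '[{"dx":-0.02,"dy":0,"dz":0,"rx":0,"ry":0,"rz":0},{"dx":-0.05,"dy":0,"dz":-0.03,"rx":0,"ry":0.1,"rz":0},{"dx":-0.05,"dy":0,"dz":-0.06,"rx":0,"ry":0.2,"rz":0},{"dx":-0.05,"dy":0,"dz":-0.06,"rx":0,"ry":0.3,"rz":0},{"dx":-0.05,"dy":0,"dz":-0.06,"rx":0,"ry":0.4,"rz":0}]' | sed -n 4p
python3 -m inch '[{"dx":0,"dy":0,"dz":0,"rx":0,"ry":0.1,"rz":0},{"dx":0,"dy":0,"dz":0,"rx":0,"ry":0.2,"rz":0},{"dx":0,"dy":0,"dz":0,"rx":0,"ry":0.233,"rz":0},{"dx":0,"dy":0,"dz":0,"rx":0,"ry":0.233,"rz":0}]' | sed -n 4p
python3 - <<'E'
from go import *
st(); show(-.115,0,.017,.95)
E
```

```text
contact_force: [-0.9, -0.4, 0.1]
contact_force: [-1.3, 0.1, -0.2]
t 6.85 stand [-0.09   -0.0007  0.068 ] lean 0.898 F [-1.2  0.5 -0.2] w 0.5 q [ 0.07 -0.55  2.58  0.78  0.31  0.64]
(-0.115, 0, 0.017, 0.95) d [-0.0693 -0.0007  0.0153] r [-0.0002  0.0349 -0.0016]
```

```bash
python3 - <<'E'
from go import *
show(-.125,0,.07,.6)
E
python3 -m inch '[{"dx":0,"dy":0,"dz":0,"rx":0,"ry":-0.1,"rz":0},{"dx":-0.01,"dy":0,"dz":-0.01,"rx":0,"ry":-0.2,"rz":0},{"dx":-0.027,"dy":0,"dz":-0.034,"rx":0,"ry":-0.2,"rz":0},{"dx":-0.027,"dy":0,"dz":-0.034,"rx":0,"ry":-0.2,"rz":0}]' | sed -n 4p
python3 - <<'E'
from go import *
st(); show(-.110,0,.03,.7)
E
```

```text
(-0.125, 0, 0.07, 0.6) d [-0.0253 -0.0008 -0.0357] r [-0.0005 -0.1984 -0.0015]
contact_force: [0.6, 0.8, 0.3]
t 7.25 stand [-0.1231 -0.0017  0.0723] lean 0.603 F [0.8 0.5 0.3] w 0.5 q [ 0.1  -0.59  2.49  0.23  0.66  1.18]
(-0.11, 0, 0.03, 0.7) d [-0.0165 -0.0023  0.0528] r [0.002  0.0649 0.0003]
```

```bash
python3 -m inch '[{"dx":-0.014,"dy":-0.001,"dz":0.02,"rx":0.001,"ry":0,"rz":0},{"dx":-0.026,"dy":-0.002,"dz":0.045,"rx":0.002,"ry":0.02,"rz":0},{"dx":-0.0277,"dy":-0.002,"dz":0.062,"rx":0.002,"ry":0.065,"rz":0},{"dx":-0.0277,"dy":-0.002,"dz":0.062,"rx":0.002,"ry":0.065,"rz":0},{"dx":-0.0277,"dy":-0.002,"dz":0.062,"rx":0.002,"ry":0.065,"rz":0}]' | sed -n 4p
python3 - <<'E'
from go import *
st(); show(-.085,0,.016,.7)
save("side","s3.png",(210,200,310,275),8)
E
```

```text
contact_force: [-1.1, -0.0, 0.7]
t 7.75 stand [-0.1149  0.0008  0.0155] lean 0.696 F [-1.   0.3  0.7] w 0.5 q [ 0.09 -0.44  2.54  0.46  0.39  0.94]
(-0.085, 0, 0.016, 0.7) d [0.0291 0.001  0.0235] r [-0.002   0.003  -0.0009]
```

View pics/s3.png

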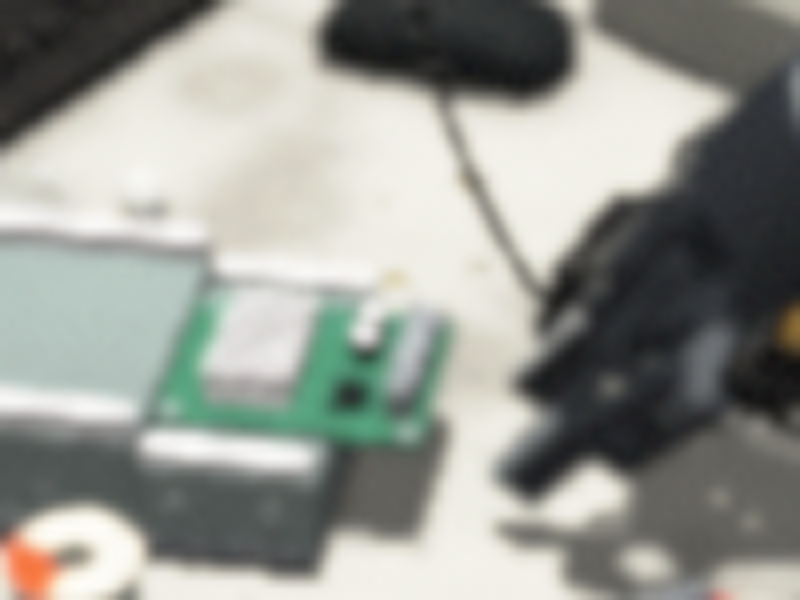

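The side crop shows the board flat against the step. The leaning fingertips at about (520,480) are low in front of the overhanging edge at (440,400). I'll compute the tipping arc.

```bash
cat > arc.py <<'E'
import numpy as np
a=.7; c,s=np.cos(a),np.sin(a); T0=np.array([-.083,.016]); off=np.array([.0084,.0071])
W=[np.array([-.1149,.0155]),np.array([-.1,.0155]),np.array([-.090,.0155]),T0]
for th in np.radians([4,8,12,16,20,24,28,32,36,40,44,48,52,57,62,67,72,77,82,87,92,97,102]):
    if th<np.radians(50): p=T0+.09*np.array([1-np.cos(th),np.sin(th)])
    else: p=np.array([-.068*np.cos(th)+.0015,.04+.068*np.sin(th)])-off
    W.append(p)
W=np.array(W); D=(W-W[0])/.8; R=np.c_[D@[c,s],D@[s,-c]]
i=0
while i<len(W)-1:
    j=min(i+5,len(W)-1); print(i,W[j].round(3),(R[i+1:j+1]-R[i]).round(4).tolist()); i=j
E
python3 arc.py
```

```text
0 [-0.082  0.029] [[0.0142, 0.012], [0.0238, 0.0201], [0.0309, 0.0252], [0.0362, 0.0194], [0.0418, 0.0139]]
5 [-0.072  0.058] [[0.006, -0.005], [0.0124, -0.0096], [0.0191, -0.0138], [0.026, -0.0175], [0.0332, -0.0206]]
10 [-0.053  0.083] [[0.0074, -0.0027], [0.0149, -0.0048], [0.0226, -0.0064], [0.0304, -0.0075], [0.0382, -0.0081]]
15 [-0.028  0.098] [[0.0072, 0.0001], [0.0146, 0.0007], [0.0219, 0.002], [0.029, 0.0038], [0.036, 0.0063]]
20 [0.001 0.1  ] [[0.0067, 0.0031], [0.0132, 0.0068], [0.0193, 0.011], [0.025, 0.0157], [0.0303, 0.0209]]
25 [0.007 0.099] [[0.0048, 0.0056]]
```

```bash
python3 -m inch '[{"dx":0.014,"dy":0,"dz":0.012,"rx":0,"ry":0,"rz":0},{"dx":0.024,"dy":0,"dz":0.02,"rx":0,"ry":0,"rz":0},{"dx":0.031,"dy":0,"dz":0.025,"rx":0,"ry":0,"rz":0},{"dx":0.036,"dy":0,"dz":0.019,"rx":0,"ry":0,"rz":0},{"dx":0.042,"dy":0,"dz":0.014,"rx":0,"ry":0,"rz":0}]' | sed -n 4p
python3 -c 'from go import *;st()'
python3 -m inch '[{"dx":0.006,"dy":0,"dz":-0.005,"rx":0,"ry":0,"rz":0},{"dx":0.0124,"dy":0,"dz":-0.0096,"rx":0,"ry":0,"rz":0}]' | sed -n 4p
python3 - <<'E'
from go import *
st(); save("side","s4.png",(210,180,330,270),6.6)
E
```

```text
contact_force: [-2.2, -1.2, -0.5]
t 8.3 stand [-0.081   0.0008  0.0303] lean 0.698 F [-2.5 -0.4 -0.5] w 0.5 q [ 0.11 -0.35  2.46  0.42  0.38  0.99]
contact_force: [-0.3, -0.4, 0.5]
t 8.5 stand [-0.0783  0.0007  0.0428] lean 0.699 F [-0.4 -0.2  0.5] w 0.5 q [ 0.12 -0.38  2.45  0.39  0.41  1.03]
```

View pics/s4.png

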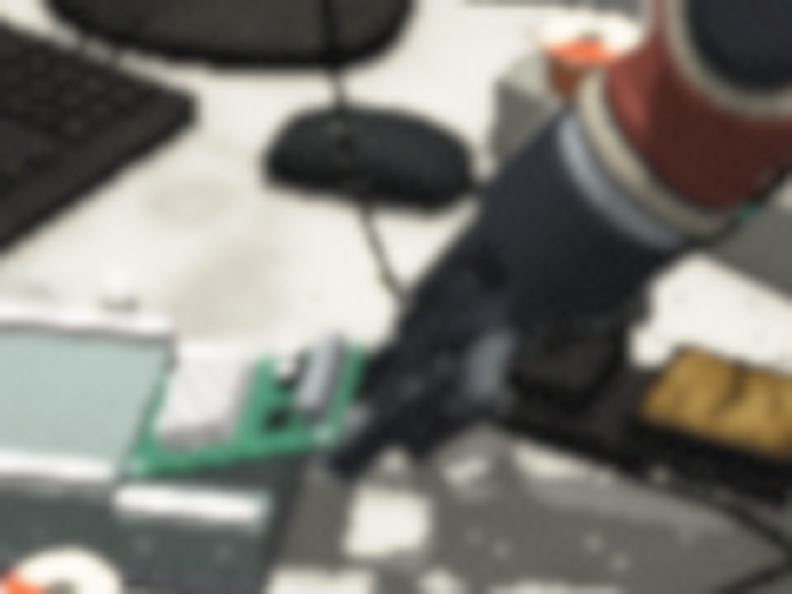

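The near edge, at about (330,435), is rising on the fingertips and the leading edge is still at the step. I'll continue the arc.

```bash
python3 -m inch '[{"dx":0.0067,"dy":0,"dz":-0.0042,"rx":0,"ry":0,"rz":0},{"dx":0.0136,"dy":0,"dz":-0.0079,"rx":0,"ry":0,"rz":0},{"dx":0.0208,"dy":0,"dz":-0.011,"rx":0,"ry":0,"rz":0}]' | sed -n 4p
python3 -m inch '[{"dx":0.0074,"dy":0,"dz":-0.0027,"rx":0,"ry":0,"rz":0},{"dx":0.0149,"dy":0,"dz":-0.0048,"rx":0,"ry":0,"rz":0},{"dx":0.0226,"dy":0,"dz":-0.0064,"rx":0,"ry":0,"rz":0},{"dx":0.0304,"dy":0,"dz":-0.0075,"rx":0,"ry":0,"rz":0},{"dx":0.0382,"dy":0,"dz":-0.0081,"rx":0,"ry":0,"rz":0}]' | sed -n 4p
python3 - <<'E'
from go import *
st(); save("side","s5.png",(200,170,320,260),6.6)
E
```

```text
contact_force: [-0.6, 0.0, -0.6]
contact_force: [0.2, -0.3, -0.8]
t 9.35 stand [-0.0519  0.0007  0.0838] lean 0.698 F [ 0.1 -0.4 -0.8] w 0.5 q [ 0.13 -0.38  2.37  0.31  0.49  1.13]
```

View pics/s5.png

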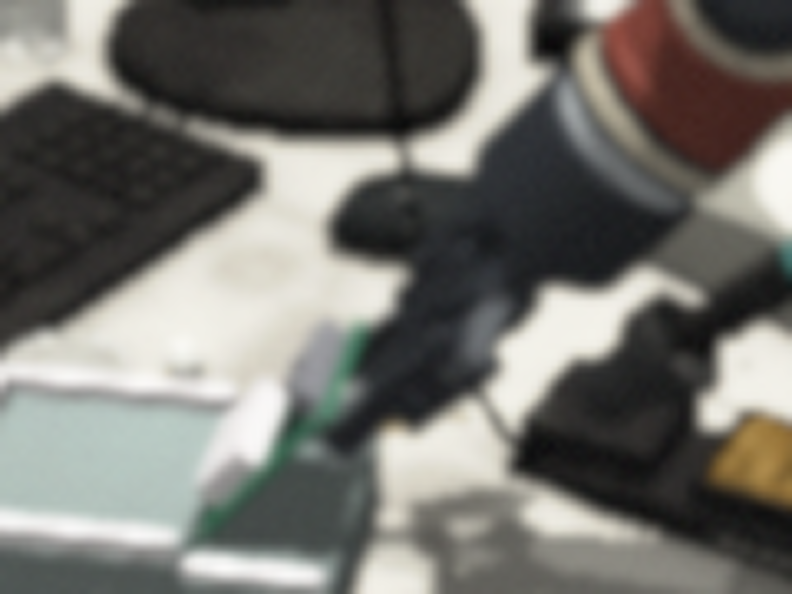

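The board is tilted about 50° and the fingertips at (335,440) are on its solder side. That was my tenth picture, so from here I go by numbers. Continuing through vertical.

```bash
python3 -m inch '[{"dx":0.0072,"dy":0,"dz":0.0001,"rx":0,"ry":0,"rz":0},{"dx":0.0146,"dy":0,"dz":0.0007,"rx":0,"ry":0,"rz":0},{"dx":0.0219,"dy":0,"dz":0.002,"rx":0,"ry":0,"rz":0},{"dx":0.029,"dy":0,"dz":0.0038,"rx":0,"ry":0,"rz":0},{"dx":0.036,"dy":0,"dz":0.0063,"rx":0,"ry":0,"rz":0}]' | sed -n 4p
cat > look.py <<'E'
from go import *
st()
im=optics.grab_frame("side").astype(int)
g=((im[...,1]>im[...,0]+25)&(im[...,1]>im[...,2]+12)); g[:,:215]&=True
n,l,s,c=cv2.connectedComponentsWithStats(g[170:280,190:300].astype(np.uint8))
for k in range(1,n):
    if s[k,4]>15: print("green",s[k]+[190,170,0,0,0],(c[k]+[190,170]).round(1))
for d in nets.boxes_of("side","power_board"): print(round(d["confidence"],2),np.round(d["bbox"],1))
b=[[x,y,z] for x in(-.045,.045) for y in(-.035,.035) for z in(0,)]
for nm,f in(("flipped x=50",lambda q:tgt(.05+q[0],q[1],.064,0)[0]),("vertical",lambda q:tgt(-.004,q[1],.085+q[0],0)[0])):
    P=proj("side",[f(q) for q in b]); print(nm,"x",P[:,0].min().round(),P[:,0].max().round(),"y",P[:,1].min().round(),P[:,1].max().round())
E
python3 look.py
```

```text
contact_force: [-0.5, 0.4, 0.4]
t 9.9 stand [-0.0264  0.0007  0.0984] lean 0.698 F [-0.4  0.5  0.4] w 0.5 q [ 0.15 -0.33  2.31  0.28  0.49  1.17]
green [236 214   6  13  22] [238.5 220.1]
0.8 [233.9 231.2   8.2  29.2]
0.74 [299.2 292.   38.7  26.6]
flipped x=50 x 193.0 232.0 y 227.0 245.0
vertical x 228.0 236.0 y 209.0 252.0
```

```bash
python3 -m inch '[{"dx":0.0067,"dy":0,"dz":0.0031,"rx":0,"ry":0,"rz":0},{"dx":0.01,"dy":0,"dz":0.005,"rx":0,"ry":0,"rz":0},{"dx":0.0132,"dy":0,"dz":0.0068,"rx":0,"ry":0,"rz":0}]' | sed -n 4p
python3 look.py | head -4
python3 -m inch '[{"dx":0.003,"dy":0,"dz":0.002,"rx":0,"ry":0,"rz":0},{"dx":0.006,"dy":0,"dz":0.004,"rx":0,"ry":0,"rz":0}]' | sed -n 4p
python3 look.py | head -4
```

```text
contact_force: [-0.5, -0.4, -0.9]
t 10.3 stand [-0.0152  0.0008  0.1007] lean 0.698 F [-0.6 -0.2 -0.9] w 0.5 q [ 0.15 -0.3   2.28  0.28  0.49  1.17]
green [230 212   7  14  32] [233.  218.7]
0.7 [299.1 291.6  40.5  26.6]
0.64 [230.9 233.6   5.6  39.3]
contact_force: [-0.2, -0.5, 0.2]
t 10.6 stand [-0.0097  0.0007  0.1012] lean 0.698 F [-0.3 -0.4  0.2] w 0.5 q [ 0.16 -0.28  2.26  0.27  0.49  1.18]
green [210 217   9  10  41] [213.5 221.3]
green [210 226  27  24 295] [226.6 237.3]
0.64 [221.7 233.3  30.5  33.5]
```

It is tipping over forward. I'll back away up and to the rear, then check.

```bash
python3 -m inch '[{"dx":0,"dy":0,"dz":0,"rx":0,"ry":0,"rz":0},{"dx":0,"dy":0,"dz":0,"rx":0,"ry":0,"rz":0},{"dx":0,"dy":0,"dz":-0.02,"rx":0,"ry":0,"rz":0},{"dx":0,"dy":0,"dz":-0.05,"rx":0,"ry":0,"rz":0},{"dx":0,"dy":0,"dz":-0.09,"rx":0,"ry":0,"rz":0}]' | sed -n 4p
python3 look.py
python3 - <<'E'
from h import *
optics.grab_frame("side")
for d in nets.outline_of("side","power_board"):
    c,_=cv2.findContours(d["pixels"].astype(np.uint8),0,1); print(d["confidence"],cv2.approxPolyDP(max(c,key=cv2.contourArea),2,True)[:,0].tolist())
E
```

```text
contact_force: [-0.4, 0.6, 0.8]
t 11.2 stand [-0.0572  0.0007  0.1554] lean 0.694 F [-0.2  0.7  0.8] w 0.5 q [ 0.13 -0.53  2.34  0.23  0.67  1.22]
green [196 229  39  18 434] [216.9 237.3]
0.82 [298.7 291.   43.8  35.8]
0.61 [216.1 238.2  33.   14.6]
flipped x=50 x 193.0 232.0 y 227.0 245.0
vertical x 228.0 236.0 y 209.0 252.0
0.8 [[277, 284], [296, 305], [308, 300], [307, 294], [313, 297], [320, 294], [297, 273], [281, 279]]
0.69 [[222, 264], [212, 267], [214, 283], [220, 284], [228, 279], [226, 267]]
0.66 [[196, 242], [199, 245], [224, 247], [229, 244], [233, 233], [226, 230], [204, 229]]
```

```bash
python3 -m inch '[{"dx":0,"dy":0,"dz":-0.05,"rx":0,"ry":-0.1,"rz":0},{"dx":0,"dy":0,"dz":-0.1,"rx":0,"ry":-0.2,"rz":0},{"dx":0,"dy":0,"dz":-0.15,"rx":0,"ry":-0.3,"rz":0},{"dx":-0.02,"dy":0,"dz":-0.2,"rx":0,"ry":-0.4,"rz":0},{"dx":-0.02,"dy":0,"dz":-0.2,"rx":0,"ry":-0.4,"rz":0}]' | sed -n 4p
cat > chk.py <<'E'
from go import *
st()
for n,(x0,y0,x1,y1) in(("side",(180,215,250,260)),("top",(160,140,250,240))):
    im=optics.grab_frame(n).astype(int)[y0:y1,x0:x1]
    g=((im[...,1]>im[...,0]+25)&(im[...,1]>im[...,2]+12)).astype(np.uint8)
    k,l,s,c=cv2.connectedComponentsWithStats(g); j=1+s[1:,4].argmax(); ys,xs=np.nonzero(l==j)
    r=cv2.minAreaRect(np.c_[xs,ys].astype(np.float32)); bp=cv2.boxPoints(r)+[x0,y0]
    ch=cv2.convexHull(np.c_[xs,ys].astype(np.int32))[:,0]+[x0,y0]
    e=.5; print(n,s[j,4],"rect" ,[instand(p)[:2].round(3).tolist() for p in back(n,bp,.064)])
    h=np.array([instand(p) for p in back(n,ch,.064)]); print(" hull x",h[:,0].min().round(3),h[:,0].max().round(3),"y",h[:,1].min().round(3),h[:,1].max().round(3), "mean colour",optics.__name__ and im[l==j].mean(0).round())
E
python3 chk.py
```

```text
contact_force: [1.4, 0.4, -0.1]
t 11.9 stand [-0.1696 -0.0003  0.2727] lean 0.1 F [ 1.5 -0.1 -0.1] w 0.5 q [ 0.15 -0.55  2.04  0.02  1.54  1.37]
side 432 rect [[0.084, 0.043], [0.105, -0.031], [-0.001, -0.032], [-0.015, 0.041]]Traceback (most recent call last):
  File "chk.py", line 10, in <module>
    h=np.array([instand(p) for p in back(n,ch,.064)]); print(" hull x",h[:,0].min().round(3),h[:,0].max().round(3),"y",h[:,1].min().round(3),h[:,1].max().round(3), "mean colour",optics.__name__ and im[l==j].mean(0).round())
                                                                                                                                                                                  ^^^^^^^^^^^^^^^
AttributeError: 'Optics' object has no attribute '__name__'. Did you mean: '__ne__'?
```

Run:
```python
from go import *
M={}
for n in("side","top"):
    im=optics.grab_frame(n).astype(int); g=((im[...,1]>im[...,0]+25)&(im[...,1]>im[...,2]+12)).astype(np.uint8)
    k,l,s,c=cv2.connectedComponentsWithStats(g[140:262,160:250]); j=1+s[1:,4].argmax(); m=np.zeros_like(g); m[140:262,160:250]=l==j; M[n]=m
def iou(n,x,y,z,p,r):
    L=np.array([[.045,.035],[.045,-.035],[-.045,-.035],[-.045,.035]])
    P=proj(n,[tgt(x+a*np.cos(p),y+b,z+a*np.sin(p)+b*r,0)[0] for a,b in L]); q=np.zeros_like(M[n]); cv2.fillConvexPoly(q,np.round(P*16).astype(np.int32),1,shift=4)
    return (q&M[n]).sum()/(q|M[n]).sum()
res=[]
for x in np.arange(.04,.053,.002):
  for y in(0,.003,.006):
    for z in np.arange(.052,.073,.004):
      for p in np.arange(-.16,.17,.04):
        res.append((iou("side",x,y,z,p,0)+iou("top",x,y,z,p,0),x,y,z,p))
res.sort(reverse=True); print(np.round(res[:8],3))
```

```text
[[ 1.461  0.046  0.003  0.06   0.   ]
 [ 1.447  0.044  0.003  0.064  0.04 ]
 [ 1.447  0.044  0.003  0.064  0.   ]
 [ 1.446  0.046  0.003  0.06   0.04 ]
 [ 1.445  0.046  0.     0.06   0.   ]
 [ 1.444  0.046  0.003  0.06  -0.04 ]
 [ 1.442  0.046  0.003  0.06   0.08 ]
 [ 1.442  0.046  0.003  0.064  0.04 ]]
```

The board is flat at about 62 mm height on the upper deck, with its solder side up, and the arm is clear. Handing in.

```bash
python3 -c 'from plant import ticket; print(ticket.job_done())'
```

```text
the job is handed in; nothing more can be done
None
```

The power board was pushed to the step, tipped over it, and now measures flat, solder side up, on the upper deck with the arm clear; I handed the job in at about 12 s, seeing no sign of disturbed bystanders, though the network missed the glue bottle in the last check.

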